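# Unlock the sample box and hold its spring lock open

## Task

Take the key with the round head out of the wooden key holder, put it upright into the lock on top of the grey sample box and work it past the sticky pins until it is fully home, and only then turn it a quarter clockwise (seen from above). The lock springs back, so finish while still gripping the key and holding it turned, bolt withdrawn. Leave the other two keys in the holder and do not knock about the petri dish or the tape roll.

Things in the scene. Friction and masses are not known exactly. Their poses are not given: they have to be found in the camera images.
- key_round_head (a point): The key to use: centre of its black, flat, round head, 34 mm across, 9 mm thick. Key axes: z up along the key, x across the head's width, y through its 9 mm thickness (pinch along y). A steel flange 24 x 14 x 4 mm lies below, its underside 25 mm under this point, then the blade. The key is the same after a half turn about z. It weighs 30 to 70 g.
- key_round_tip (a point): Tip of the round-headed key's blade, on the key's axis 55 mm below the head's centre, same axes. The steel blade is 14 mm (x) by 6 mm (y), 30 mm long from the flange to this point, the last 5 mm tapering to 10 x 3 mm.
- key_square_head (a point): Centre of the head of another key, told by its square head 34 x 34 x 9 mm; otherwise the same as the round one. Leave it in the holder.
- key_bar_head (a point): The third key, told by its T-shaped head, a bar 36 x 9 x 14 mm on a 12 mm neck; this point lies on the key's axis 25 mm above its flange's underside. Leave it in the holder.
- key_holder: Wooden key holder, fixed, 50 (x) x 150 (y) x 45 (z) mm, origin at the centre of its underside. Three upright slots at y = -50, 0, +50 mm, 32 mm deep, long side along the holder's y; a key stands in each, flange on the holder's top, head clear above it, so the heads are in line edge to edge along y. Which key stands in which slot varies.
- lockbox: Grey steel sample box, fixed, 114 (x) x 134 (y) x 45 mm, origin at the centre of its underside; on its lid a steel lock case 46 x 56 x 34 mm and beside that, to the box's +y, a keeper loop 26 mm wide, 28 mm high, with the bolt in it. The lock's flat top face is 79 mm above the box's underside.
- keyway (a point): Centre of the keyhole's mouth in the lock's flat top face, on the axis of the brass plug. Axes are the box's and do not turn with the plug: z up, x along the slot's long side when at rest. Slot 15.6 x 7.6 mm, 32 deep, 1.5 mm lead-in. Sprung sticky pins at 12 and 21 mm depth resist with about 3 to 10 N (wiggle a little, push up to 20 N). Fully home the flange rests on the face.
- lock_plug (a joint): Angle of the 30 mm brass plug, rad: 0 at rest, grows clockwise seen from above, to a stop at 1.571 (a quarter turn). A spring pulls it back, 0.02 N m at rest, 0.09 N m at the stop. The key has play in the slot, so the plug may lag it by about 0.1 to 0.15 rad. The bolt slides out of its keeper as the plug turns.
- petri_dish: Bystander: petri dish 90 mm across, 16 mm high, origin at the centre of its underside.
- tape_roll: Bystander: roll of tape 66 mm across, 19 mm high, lying, origin at the centre of its underside.

How it is judged:
By the outcome, as a careful person would: the job done as asked, in the order asked, and still so for the second after the job is handed in, while the arm keeps its last pose, push and grip.
It also fails if it takes over 46 s, if anything falls off the work surface, if the arm or the gripper's body presses on something with over 40 N, if the wrist force passes 120 N, or if a joint passes its speed limit or range.

## Robot

A 7-joint arm with a two-finger parallel gripper is mounted at the origin on a cart in front of the work surface, level with it; the furniture and walls round the work are solid. World frame = base frame: x ahead of the robot, y to its left, z up, the work surface at z = 0. Lengths are in m, angles in rad, forces in N, time in s.
With the tool pointing down it reaches from about 0.4 to 0.85 m from the base axis. Payload 10.4 kg.
Tool frame: the origin (TCP) lies on the centre line of the jaws, within the pads' length; the fingertips stand 8 mm ahead of it and the grasp point (between the pads) lies 11 mm behind it (r.finger_overhang is the distance from the TCP to the fingertips, in m); z points along the fingers, y is the line along which they close (so a half turn about z gives the same grasp; the last joint's range is limited). The gripper opens to 87 mm and grips with 3 to 60 N. Pads are 19 mm wide; open, the fingers measure 117 mm over their backs; the gripper's body (75 mm by 190 mm) begins 51 mm behind the grasp point.
Start: joints at [1.305, 0.332, -0.065, 1.46, 0.022, 1.35, -0.088], TCP at [0.15, -0.607, 0.231] pointing down, gripper open.
Joint ranges: [-2.6, 2.6], [-0.5, 2.12], [-1.47, 1.34], [0.16, 2.42], [-1.27, 4.41], [0.06, 2.06], [-2.6, 2.6]. Speed limits (rad/s): [2.22, 2.22, 2.79, 2.79, 3.14, 3.14, 3.14].

## Interface

Orientations are given as a unit quaternion [x, y, z, w].
In Python, from bench import r, vision gives the robot as it stands.
- The arm moves only by the tool drive_tool, never from a script. Its argument "series" is a list of rows, each a list of 2 entries, a list of its own where there are three numbers: the shift along the world's x, y, z in cm, then the turn about the world's z in degrees. A call has exactly 10 rows; each row shifts and turns the commanded pose from where the row before left it; what a row does not reach is not made up. A row lasts 1/8 s, in which the tool goes at most 62.5 mm and 10.7 degrees, less where a joint would pass 70% of its speed; a pose out of reach is approached as far as the arm can. A call with a gripper value outside its range is refused whole. "hand" is the closure, from 0 (fully open) to 1 (shut), set as the call begins (left out, the last holds). The fingers move at their own pace and stop on an object; "newtons" is the grip in N (left out, the last holds). Time passes only in rows, so rows that do not move let the fingers close, or fill a call up. It gives the time, the measured TCP pose, the force, the opening and the grip force at its end, in the units of the state.
- r.read_state(): the state, without advancing time (a new reading comes with each control period).
- vision.camera(name): name is "side" or "top"; returns a dict with "color" (400x640x3 uint8, red, green, blue), "intrinsics" (3x3 intrinsics, pixels), "R" (3x3) and "t" (3): a world point X has camera coordinates R X + t. Camera axes: x right, y down, z forward; pixel columns grow to the right and rows downward; lengths in m; the calibration is good to about 2 mm. A picture is of the moment at which its call begins. There is no depth.
- r.close_job(): hands the job in; it is judged then, once.
The state is a dict: "time": time; "joint_positions": joint angles; "joint_vel": joint speeds; "joint_torque": joint torques, N m; "ee_pos": TCP position; "eef_rot": TCP orientation; "ft_force": force on the tool from outside, world axes, zero at the start; "torque": the same for the moment, N m; "width": finger opening in m; "grip_force": force on a finger pad.
Only numpy, scipy, OpenCV 4.12 (cv2) and the standard library are available. Lean on these libraries where they do the work, as an engineer would, in place of code of your own. Each camera call takes 0.05 s, during which the arm holds its last target. There are 200 camera calls.

## Working session

There is one attempt and no reset: what is moved stays moved. The work goes in short steps, Python scripts to look and compute and a tool call to move; the robot and the scene stay as the last step left them, time stands still between calls to the robot, and variables do not carry over. Pictures are saved under pics/ and viewed, at most 10 in all, crops included, and the job is handed in when it is done.

Besides the shell and the picture viewer there is one more tool, called after "Call:" as name(argument=value, ...), one argument or row to a line, values as JSON. drive_tool: Moves the arm, as the interface text tells. Its arguments: {"type":"object","properties":{"series":{"type":"array"},"hand":{"type":"number"},"newtons":{"type":"number"}},"required":["series"]}

```bash
mkdir -p pics
python3 - <<'E'
from bench import r, vision
import cv2,numpy as np
for n in("top","side"):
    c=vision.camera(n); cv2.imwrite(f"pics/{n}0.png",c["color"][:,:,::-1])
    print(n,c["intrinsics"],c["R"],c["t"],-c["R"].T@c["t"])
s=r.read_state();print(s)
E
```

```text
top [[456.89087148   0.         311.54612006]
 [  0.         456.89087148 200.97218374]
 [  0.           0.           1.        ]] [[-1.14717153e-03 -9.99981610e-01  5.95507640e-03]
 [-9.97523905e-01  7.25556702e-04 -7.03244821e-02]
 [ 7.03188681e-02 -6.02100531e-03 -9.97506393e-01]] [0.02950183 0.53495923 1.24913534] [0.44583068 0.0366342  1.28346553]
side [[413.00804339   0.         315.39672437]
 [  0.         413.00804339 206.67538074]
 [  0.           0.           1.        ]] [[ 0.9335236  -0.3585126  -0.00155252]
 [-0.24526932 -0.63548132 -0.73212462]
 [ 0.2614893   0.68383639 -0.68116895]] [-0.47594257  0.17563557  0.91985491] [ 0.24684942 -0.68804855  0.75442482]
{'time': 0.1, 'joint_positions': array([ 1.30542081,  0.33281384, -0.06468569,  1.46084994,  0.02158879,
        1.34986721, -0.08849771]), 'joint_vel': array([-0.00056857, -0.00138475, -0.00180647, -0.00228457, -0.00068254,
       -0.00115946, -0.00058784]), 'joint_torque': array([ 1.37078365e-03, -6.24549294e+01,  2.43605155e-02, -3.90717208e+01,
       -6.15523173e-02,  3.66628601e-02,  6.92473168e-05]), 'ee_pos': array([ 0.15016429, -0.60635965,  0.22983374]), 'eef_rot': array([ 9.92641032e-01,  1.21092507e-01, -9.91636334e-05, -6.13824100e-04]), 'ft_force': array([0.12897158, 0.69429635, 0.06138665]), 'torque': array([ 0.06613555,  0.02395789, -0.0292983 ]), 'grip_force': 0.0, 'width': 0.08720340253032699}
```

View pics/top0.png

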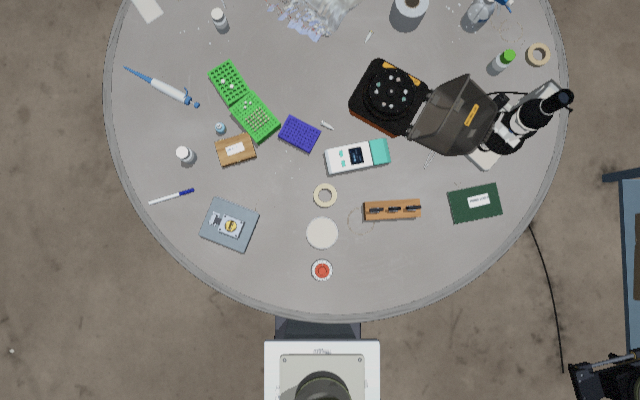

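View pics/side0.png

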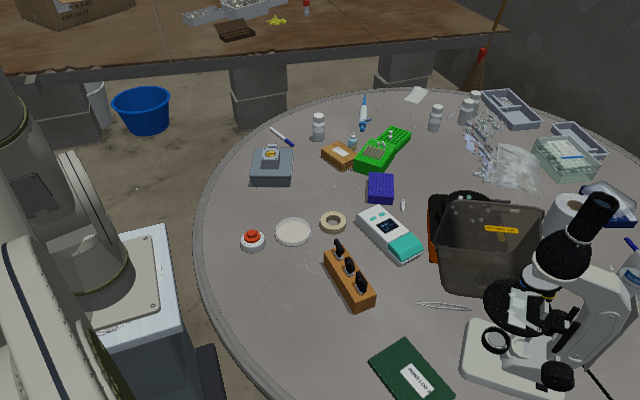

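The top view shows the holder at about (392,210), with three dark heads in line, and the grey box at (230,225) with its plug at about (231,226). In the side view the holder is at (348,278) and the box at (271,165). I'll enlarge both next.

Run:
```python
import cv2,numpy as np
t=cv2.imread("pics/top0.png");s=cv2.imread("pics/side0.png")
f=lambda im,x,y,w,h,k:cv2.resize(im[y:y+h,x:x+w],None,fx=k,fy=k,interpolation=cv2.INTER_CUBIC)
a=np.hstack([f(t,195,190,80,60,5),f(t,355,185,80,60,5)])
b=np.hstack([f(s,240,130,80,60,5),f(s,310,232,80,60,5)])
s2=np.vstack([a,b]);cv2.imwrite("pics/m0.png",s2)
```

```text
(no output)
```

View pics/m0.png

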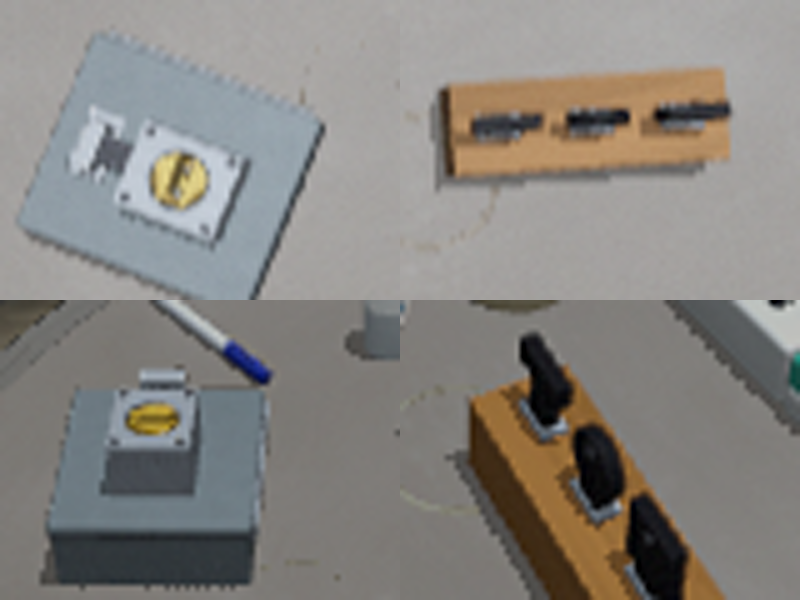

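In the crops, the middle key has the round head. The T-bar stands towards +y and the square head towards -y. The plug is at about top pixel (231,226), and the keeper is to its left and slightly up, so the box's yaw is around -20°. I'll measure these now.

```bash
cat > h.py <<'E'
from bench import r, vision
import cv2,numpy as np
def ray(c,uv,z):
    d=c["R"].T@np.linalg.inv(c["intrinsics"])@np.array([uv[0],uv[1],1.]); o=-c["R"].T@c["t"]
    return (o+d*(z-o[2])/d[2])
def proj(c,X):
    p=c["intrinsics"]@(c["R"]@np.array(X)+c["t"]); return p[:2]/p[2]
def blob(m,roi):
    x,y,w,h=roi; z=np.zeros_like(m); z[y:y+h,x:x+w]=m[y:y+h,x:x+w]
    cs,_=cv2.findContours(z,cv2.RETR_EXTERNAL,cv2.CHAIN_APPROX_NONE)
    return cv2.convexHull(max(cs,key=cv2.contourArea))
def cen(h):
    M=cv2.moments(h); return np.array([M["m10"],M["m01"]])/M["m00"]
E
python3 - <<'E'
from h import *
R={"top":dict(h=(355,190,75,40),l=(190,190,80,70)),"side":dict(h=(315,235,65,80),l=(240,135,60,60))}
for n in R:
    c=vision.camera(n); hsv=cv2.cvtColor(c["color"],cv2.COLOR_RGB2HSV); H,S,V=[hsv[:,:,i].astype(int) for i in range(3)]
    y=blob(((H>18)&(H<34)&(S>110)&(V>90)).astype(np.uint8),R[n]["l"])
    print(n,"plug",cen(y).round(1),cv2.contourArea(y),ray(c,cen(y),.079).round(4))
    wood=((H>6)&(H<22)&(S>90))
    for vt in(120,150,170):
        w=blob((wood&(V>vt)).astype(np.uint8),R[n]["h"])
        b=cv2.boxPoints(cv2.minAreaRect(w)); P=np.array([ray(c,q,.045)[:2] for q in b])
        print(" holder",vt,P.mean(0).round(4),[np.round(np.linalg.norm(P[i]-P[i-1]),3) for i in range(4)],np.degrees([np.arctan2(*(P[i]-P[i-1])[::-1])%np.pi for i in range(4)]).round(1), ray(c,cen(w),.045).round(4))
    g=((H>85)&(H<115)&(S>25)&(S<90)&(V>(110 if n=="top" else 95))).astype(np.uint8)
    w=blob(g,R[n]["l"])
    b=cv2.approxPolyDP(w,4,True)[:,0]; P=np.array([ray(c,q,.045)[:2] for q in b])
    print(" box",b.tolist(),P.mean(0).round(4),[np.round(np.linalg.norm(P[i]-P[i-1]),3) for i in range(len(P))],np.degrees([np.arctan2(*(P[i]-P[i-1])[::-1])%np.pi for i in range(len(P))]).round(1),ray(c,cen(w),.045).round(4))
    d=((V<75)).astype(np.uint8); x,yy,ww,hh=R[n]["h"]
    z=np.zeros_like(d); z[yy:yy+hh,x:x+ww]=d[yy:yy+hh,x:x+ww]
    k,L,st,ce=cv2.connectedComponentsWithStats(z)
    for i in range(1,k):
        if st[i,4]>8: print(" dark",st[i].tolist(),ce[i].round(1),ray(c,ce[i],.07).round(4))
E
```

```text
top plug [230.1 225.5] 24.0 [0.4661 0.2438 0.079 ]
 holder 120 [ 0.5106 -0.1902] [np.float64(0.049), np.float64(0.15), np.float64(0.049), np.float64(0.149)] [ 3.  93.5  2.6 93.5] [ 0.5108 -0.1903  0.045 ]
 holder 150 [ 0.5107 -0.1906] [np.float64(0.048), np.float64(0.149), np.float64(0.049), np.float64(0.149)] [ 3.  93.5  2.6 93.5] [ 0.5109 -0.1904  0.045 ]
 holder 170 [ 0.5118 -0.1912] [np.float64(0.047), np.float64(0.148), np.float64(0.047), np.float64(0.147)] [ 2.7 93.2  2.3 93.2] [ 0.5107 -0.1991  0.045 ]
 box [[214, 197], [258, 214], [243, 252], [199, 234]] [0.4704 0.2539] [np.float64(0.108), np.float64(0.128), np.float64(0.11), np.float64(0.129)] [158.7  68.9 158.8  67.8] [0.4704 0.2538 0.045 ]
 dark [363, 203, 3, 17, 22] [363.9 210.3] [ 0.5063 -0.1099  0.07  ]
 dark [388, 207, 13, 4, 33] [394.  208.4] [ 0.5113 -0.1903  0.07  ]
 dark [406, 206, 15, 4, 36] [413.1 207.2] [ 0.5146 -0.2412  0.07  ]
 dark [369, 208, 14, 4, 32] [375.8 209.4] [ 0.5087 -0.1418  0.07  ]
side plug [270.  153.5] 39.5 [0.466  0.2388 0.079 ]
 holder 120 [ 0.5136 -0.1926] [np.float64(0.156), np.float64(0.058), np.float64(0.161), np.float64(0.05)] [93.5 17.7 91.3 13.4] [ 0.5111 -0.2056  0.045 ]
 holder 150 [ 0.5085 -0.1938] [np.float64(0.151), np.float64(0.044), np.float64(0.155), np.float64(0.038)] [93.7 17.9 92.  13.7] [ 0.5045 -0.2129  0.045 ]Traceback (most recent call last):
  File "<stdin>", line 9, in <module>
  File "h.py", line 11, in blob
    return cv2.convexHull(max(cs,key=cv2.contourArea))
                          ~~~^^^^^^^^^^^^^^^^^^^^^^^^
ValueError: max() iterable argument is empty
```

Run:
```python
from h import *
R={"top":(190,190,80,70),"side":(240,135,60,60)}
for n,(x,y,w,h) in R.items():
    c=vision.camera(n); hsv=cv2.cvtColor(c["color"],cv2.COLOR_RGB2HSV); k=8
    up=cv2.resize(hsv[y:y+h,x:x+w],None,fx=k,fy=k,interpolation=cv2.INTER_LINEAR)
    rgb=cv2.resize(c["color"][y:y+h,x:x+w],None,fx=k,fy=k,interpolation=cv2.INTER_CUBIC).astype(int)
    for t in(25,45):
        m=(rgb[:,:,0]-rgb[:,:,2]>t).astype(np.uint8)
        m=cv2.morphologyEx(m,cv2.MORPH_OPEN,np.ones((5,5),np.uint8))
        if n=="side": m[:, :150]=0; m[280:]=0; 
        mm=cv2.morphologyEx(m,cv2.MORPH_CLOSE,np.ones((25,25),np.uint8))
        q=cv2.convexHull(max(cv2.findContours(mm,0,1)[0],key=cv2.contourArea))
        e=cv2.fitEllipse(q); p=(np.array([cen(q),e[0]])+.5)/k-.5+[x,y]
        print(n,t,p.round(2).tolist(),np.round(np.array(e[1])/k,1),ray(c,p[0],.079).round(4))
    # lock case top: bright
    b=((rgb.min(2)>165)).astype(np.uint8)
    b=cv2.morphologyEx(b,cv2.MORPH_OPEN,np.ones((17,17),np.uint8))
    b=cv2.morphologyEx(b,cv2.MORPH_CLOSE,np.ones((25,25),np.uint8))
    q=cv2.convexHull(max(cv2.findContours(b,0,1)[0],key=cv2.contourArea)); a=cv2.boxPoints(cv2.minAreaRect(q))
    P=np.array([ray(c,(z+.5)/k-.5+[x,y],.079)[:2] for z in a]); print(" case",P.mean(0).round(4),[round(float(np.linalg.norm(P[i]-P[i-1])),3) for i in range(4)],np.degrees([np.arctan2(*(P[i]-P[i-1])[::-1])%np.pi for i in range(4)]).round(1))
# consistency: key triangulation in side
c=vision.camera("side"); print(proj(c,[.5107,-.1903,.07]),proj(c,[.4655,.2425,.079]))
```

```text
top 25 [[230.27, 225.56], [230.27, 225.54]] [11.4 11.5] [0.4661 0.2432 0.079 ]
top 45 [[230.27, 225.57], [230.28, 225.58]] [10.9 10.9] [0.466  0.2432 0.079 ]
 case [0.4661 0.2436] [0.056, 0.046, 0.056, 0.046] [ 68.7 159.3  68.7 159.1]
side 25 [[270.08, 153.38], [270.09, 153.36]] [ 6.6 10.9] [0.4665 0.2392 0.079 ]
side 45 [[270.07, 153.37], [270.09, 153.34]] [ 6.2 10.4] [0.4665 0.2392 0.079 ]Traceback (most recent call last):
  File "<stdin>", line 19, in <module>
ValueError: max() iterable argument is empty
```

Call:
drive_tool(
  series=[
    [[4.0,4.0,0],10],
    [[4.0,4.0,0],10],
    [[4.0,4.0,0],10],
    [[4.0,4.0,0],10],
    [[4.0,4.0,0],10],
    [[4.0,5.0,0],10],
    [[4.0,5.0,-1],10],
    [[4.0,5.0,-2],9],
    [[4.0,5.0,-2],0],
    [[0,1.5,-2],0],
  ],
  hand=0.3,
)

```text
time: 1.55
ee_pos: [0.5049, -0.1971, 0.1633]
eef_rot: [0.687, 0.727, 0.001, 0.0]
ft_force: [-0.7, -0.3, 0.5]
width: 0.0611
grip_force: 0.0
```

The top view gives the plug at pixel (230.3,225.6), which is (0.466,0.243), with a box yaw of about -21.2°. The round key is at (0.511,-0.190) with a holder yaw of 3.2°.

Call:
drive_tool(
  series=[
    [[0,0,0],0],
    [[0.3,0.4,0],0],
    [[0.3,0.3,0],0],
    [[0,0,-1],0],
    [[0,0,-1],0],
    [[0,0,-1],0],
    [[0,0,0],0],
    [[0,0,0],0],
    [[0,0,0],0],
    [[0,0,0],0],
  ],
  hand=0.6,
)

```text
time: 2.8
ee_pos: [0.5086, -0.1945, 0.1339]
eef_rot: [0.689, 0.725, 0.0, 0.0]
ft_force: [0.3, -0.6, -0.0]
width: 0.0347
grip_force: 0.0
```

Call:
drive_tool(
  series=[
    [[0.2,0.4,0],0],
    [[0,0,-1],0],
    [[0,0,-1],0],
    [[0,0,-1],0],
    [[0,0,-1],0],
    [[0,0,-0.7],0],
    [[0,0,0],0],
    [[0,0,0],0],
    [[0,0,0],0],
    [[0,0,0],0],
  ],
)

```text
time: 4.05
ee_pos: [0.5106, -0.1905, 0.0869]
eef_rot: [0.689, 0.725, 0.0, 0.0]
ft_force: [0.5, -0.5, -0.1]
width: 0.035
grip_force: 0.0
```

Run:
```python
from h import *
s=r.read_state(); print(s["ee_pos"],s["eef_rot"])
t=vision.camera("top")["color"][180:240,355:435];s=vision.camera("side")["color"][215:305,305:405]
f=lambda im,w,h:cv2.resize(im,(w,h),interpolation=cv2.INTER_CUBIC)
cv2.imwrite("pics/m1.png",np.hstack([f(t,400,300),f(s,400,360)[:300]])[:,:,::-1])
```

```text
[ 0.51055015 -0.19054907  0.08692096] [6.88929309e-01 7.24828500e-01 8.31515845e-05 2.15083765e-04]
```

View pics/m1.png

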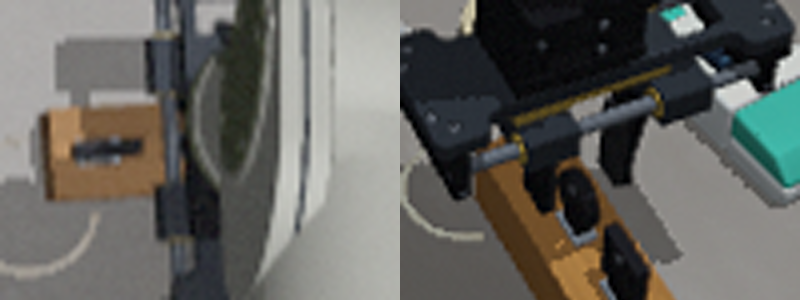

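The side view has the round head at about (348.8,264.5), between the fingertips at about (341,268) and (360,261). I'll check that against the projected positions.

Run:
```python
from h import *
c=vision.camera("side")
for X in([.5106,-.1905,.079],[.5107,-.1903,.07],[.5107,-.1903,.049],[.466,.243,.079]): print(X,proj(c,X).round(1))
a=np.radians(3.2);d=np.array([np.cos(a),np.sin(a),0])
for s in(-.0175,.0175): print(proj(c,np.array([.5106,-.1905,.079])+s*d).round(1))
hsv=cv2.cvtColor(c["color"],cv2.COLOR_RGB2HSV)
cv2.imwrite("pics/m2.png",cv2.resize(c["color"][235:295,325:385],(600,600),interpolation=cv2.INTER_CUBIC)[:,:,::-1])
```

```text
[0.5106, -0.1905, 0.079] [348.1 260.7]
[0.5107, -0.1903, 0.07] [347.9 263.3]
[0.5107, -0.1903, 0.049] [347.4 269.5]
[0.466, 0.243, 0.079] [269.5 152.7]
[340.7 263.3]
[355.5 258. ]
```

View pics/m2.png

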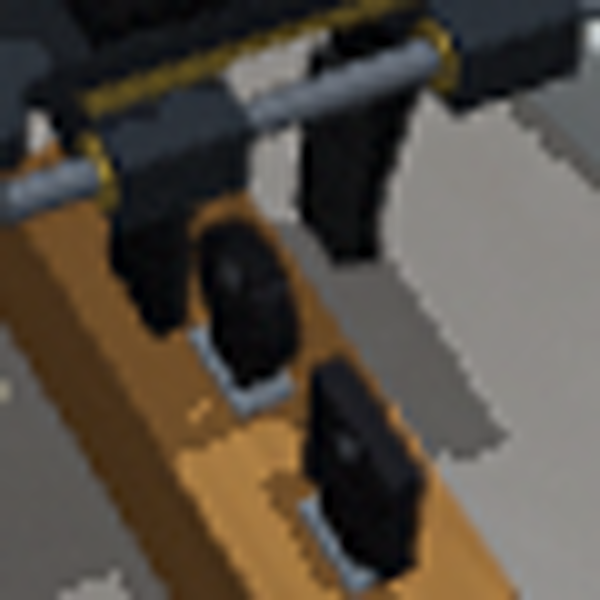

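The crop shows the round head at about (349.3,264.5), between the fingertip inner edges at (344,265) and (357,260). It is aligned to within about 1 px, so I'll descend and grip.

Call:
drive_tool(
  series=[
    [[0,0,-0.9],0],
    [[0,0,-0.9],0],
    [[0,0,-0.8],0],
    [[0,0,0],0],
    [[0,0,0],0],
    [[0,0,0],0],
    [[0,0,0],0],
    [[0,0,0],0],
    [[0,0,0],0],
    [[0,0,0],0],
  ],
)

```text
time: 5.45
ee_pos: [0.5104, -0.1905, 0.0607]
eef_rot: [0.689, 0.725, 0.0, 0.0]
ft_force: [-0.7, -0.4, 0.7]
width: 0.0351
grip_force: 0.0
```

Call:
drive_tool(
  series=[
    [[0,0,0],0],
    [[0,0,0],0],
    [[0,0,0],0],
    [[0,0,0],0],
    [[0,0,0],0],
    [[0,0,0],0],
    [[0,0,0],0],
    [[0,0,0],0],
    [[0,0,0],0],
    [[0,0,0],0],
  ],
  hand=1,
  newtons=40,
)

```text
time: 6.7
ee_pos: [0.5105, -0.1905, 0.0607]
eef_rot: [0.689, 0.725, 0.0, 0.0]
ft_force: [0.7, 1.1, -0.7]
width: 0.0089
grip_force: 40.0
```

Call:
drive_tool(
  series=[
    [[0,0,0.6],0],
    [[0,0,1.2],0],
    [[0,0,1.8],0],
    [[0,0,2.0],0],
    [[0,0,2.0],0],
    [[0,0,1.8],0],
    [[0,0,1.0],0],
    [[-0.3,3.0,0],5],
    [[-0.5,4.0,0],7],
    [[-0.5,4.0,0],7],
  ],
)

```text
time: 7.95
ee_pos: [0.497, -0.0794, 0.1647]
eef_rot: [0.558, 0.83, -0.0, -0.0]
ft_force: [0.0, -0.5, -0.5]
width: 0.0085
grip_force: 40.0
```

Call:
drive_tool(
  series=[
    [[-0.5,5.0,0],8],
    [[-0.5,5.0,0],8],
    [[-0.5,5.0,0],8],
    [[-0.5,5.0,0],8],
    [[-0.5,5.0,0],8],
    [[-0.5,4.0,0],7],
    [[-0.35,2.3,0],0],
    [[-0.3,1.0,0],0],
    [[0,0,0],0],
    [[0,0,0],0],
  ],
)

```text
time: 9.2
ee_pos: [0.4614, 0.2412, 0.1646]
eef_rot: [0.184, 0.983, -0.0, 0.0]
ft_force: [0.2, 0.1, -1.5]
width: 0.0088
grip_force: 40.0
```

Run:
```python
from h import *
s=r.read_state(); q=s["eef_rot"];print(s["time"],s["ee_pos"],q,np.degrees(2*np.arctan2(q[1],q[0])),s["width"],s["ft_force"],s["joint_positions"].round(2))
c=vision.camera("side")
p=s["ee_pos"]
for z in(.0093,-.0157,-.0457): print(proj(c,p+[0,0,z]).round(1))
print(proj(c,[.466,.243,.079]).round(1))
a=c["color"][110:170,240:300]
cv2.imwrite("pics/m3.png",cv2.resize(a,(600,600),interpolation=cv2.INTER_CUBIC)[:,:,::-1])
```

```text
9.2 [0.46138112 0.24119025 0.16457377] [ 1.83839382e-01  9.82956240e-01 -3.30523810e-04  5.61234025e-05] 158.8130520730819 0.008757786422729771 [ 0.20274162  0.10752365 -1.51306625] [ 0.28  0.29 -0.97  1.78  0.25  1.21  0.44]
[265.3 123.8]
[266.  131.9]
[267.  141.4]
[269.5 152.7]
```

View pics/m3.png

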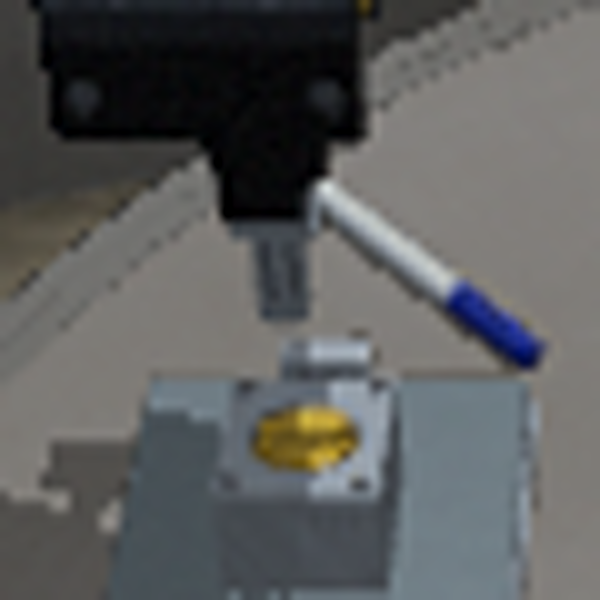

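In the crop the blade tip is at about (267.9,141.5) and the plug at about (270,153). The offsets from projection match to under 1 px, so I'll shift to the keyway and descend to just above it.

Call:
drive_tool(
  series=[
    [[0.45,0.2,0],0],
    [[0,0,-0.5],0],
    [[0,0,-1.0],0],
    [[0,0,-1.0],0],
    [[0,0,-0.7],0],
    [[0,0,0],0],
    [[0,0,0],0],
    [[0,0,0],0],
    [[0,0,0],0],
    [[0,0,0],0],
  ],
)

```text
time: 10.5
ee_pos: [0.4655, 0.2445, 0.1328]
eef_rot: [0.183, 0.983, 0.0, 0.0]
ft_force: [-0.4, -0.3, -0.5]
width: 0.0087
grip_force: 40.0
```

Run:
```python
from h import *
s=r.read_state(); q=s["eef_rot"];print(s["time"],s["ee_pos"],np.degrees(2*np.arctan2(q[1],q[0])),s["ft_force"])
c=vision.camera("side"); p=s["ee_pos"]
print(proj(c,p+[0,0,-.0457]).round(1),proj(c,[.466,.243,.079]).round(1))
cv2.imwrite("pics/m4.png",cv2.resize(c["color"][125:170,247:292],(720,600)[1::-1] if 0 else (600,600),interpolation=cv2.INTER_CUBIC)[:,:,::-1])
```

```text
10.5 [0.46552265 0.24451497 0.13279112] 158.90421848985036 [-0.39327025 -0.34121772 -0.47360133]
[269. 150.] [269.5 152.7]
```

View pics/m4.png

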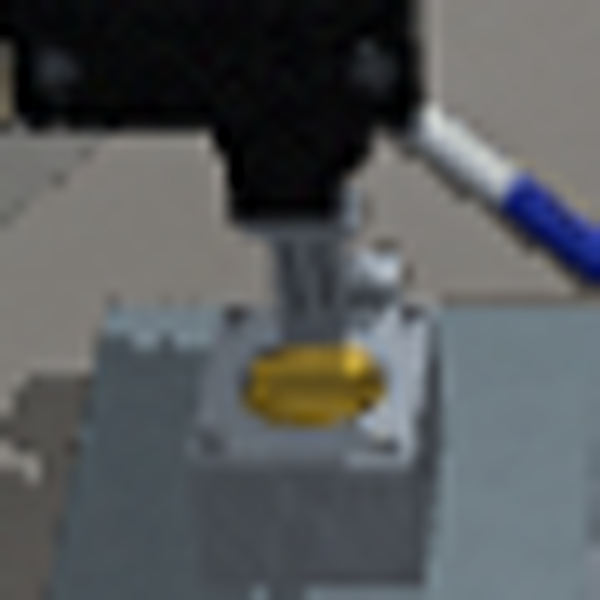

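The tip is at about (269.9,150.2) and the plug at about (270.2,153.5), so it is well aligned. I'll nudge slightly and enter.

Call:
drive_tool(
  series=[
    [[0.05,-0.2,0],0],
    [[0,0,-0.4],0],
    [[0,0,-0.4],0],
    [[0,0,-0.4],0],
    [[0,0,-0.3],0],
    [[0,0,0],0],
    [[0,0,0],0],
    [[0,0,0],0],
    [[0,0,0],0],
    [[0,0,0],0],
  ],
)

```text
time: 11.8
ee_pos: [0.4658, 0.2426, 0.1177]
eef_rot: [0.183, 0.983, 0.0, -0.0]
ft_force: [-3.2, 0.5, -0.4]
width: 0.0088
grip_force: 40.0
```

Call:
drive_tool(
  series=[
    [[-0.08,0.03,0],0],
    [[0,0,0],0],
    [[0,0,-0.3],0],
    [[0,0,-0.3],0],
    [[0,0,0],1],
    [[0,0,0],-2],
    [[0,0,0],1],
    [[0,0,0],0],
    [[0,0,0],0],
    [[0,0,0],0],
  ],
)

```text
time: 13.05
ee_pos: [0.465, 0.2428, 0.1117]
eef_rot: [0.183, 0.983, -0.0, -0.0]
ft_force: [-4.9, -1.2, 3.6]
width: 0.0089
grip_force: 40.0
```

Call:
drive_tool(
  series=[
    [[-0.12,-0.02,0],0],
    [[0,0,0],0],
    [[0,0,-0.2],0],
    [[0,0,-0.2],1],
    [[0,0,-0.1],-2],
    [[0,0,0],2],
    [[0,0,0],-2],
    [[0,0,0],1],
    [[0,0,0],0],
    [[0,0,0],0],
  ],
)

```text
time: 14.3
ee_pos: [0.4639, 0.2425, 0.1065]
eef_rot: [0.183, 0.983, -0.0, -0.0]
ft_force: [1.3, -0.0, -3.6]
width: 0.0086
grip_force: 40.0
```

Call:
drive_tool(
  series=[
    [[0,0,-0.2],0],
    [[0,0,-0.2],1],
    [[0,0,-0.2],-2],
    [[0,0,-0.2],2],
    [[0,0,-0.1],-2],
    [[0,0,0],2],
    [[0,0,0],-1],
    [[0,0,0],0],
    [[0,0,0],0],
    [[0,0,0],0],
  ],
)

```text
time: 15.55
ee_pos: [0.4638, 0.2422, 0.0976]
eef_rot: [0.183, 0.983, -0.0, -0.0]
ft_force: [0.0, -3.0, 0.1]
width: 0.0086
grip_force: 40.0
```

Call:
drive_tool(
  series=[
    [[0,-0.03,0],0],
    [[0,0,-0.15],1],
    [[0,0,-0.1],-2],
    [[0,0,-0.1],2],
    [[0,0,-0.05],-1],
    [[0,0,0],0],
    [[0,0,0],0],
    [[0,0,0],0],
    [[0,0,0],0],
    [[0,0,0],0],
  ],
)

```text
time: 16.8
ee_pos: [0.4642, 0.2429, 0.0945]
eef_rot: [0.182, 0.983, 0.0, 0.0]
ft_force: [-2.4, -0.9, 10.1]
width: 0.0089
grip_force: 40.0
```

Call:
drive_tool(
  series=[
    [[0,0,-0.07],0],
    [[0,0,0],1.5],
    [[0,0,0],-3],
    [[0,0,0],3],
    [[0,0,0],-1.5],
    [[0,0,0],0],
    [[0,0,0],0],
    [[0,0,0],0],
    [[0,0,0],0],
    [[0,0,0],0],
  ],
)

```text
time: 18.05
ee_pos: [0.4643, 0.2429, 0.0944]
eef_rot: [0.182, 0.983, 0.0, 0.001]
ft_force: [-5.3, -3.1, 18.1]
width: 0.0083
grip_force: 40.0
```

Run:
```python
from h import *
s=r.read_state(); print(s["time"],s["ee_pos"],s["ft_force"],s["torque"],s["joint_positions"].round(2))
c=vision.camera("side")
cv2.imwrite("pics/m5.png",cv2.resize(c["color"][125:170,247:292],(600,600),interpolation=cv2.INTER_CUBIC)[:,:,::-1])
```

```text
18.05 [0.46426283 0.24291892 0.09440188] [-5.29226277 -3.14596629 18.07170496] [-0.74107086  0.93580812 -0.01688579] [ 0.23  0.38 -0.93  1.85  0.35  1.08  0.37]
```

View pics/m5.png

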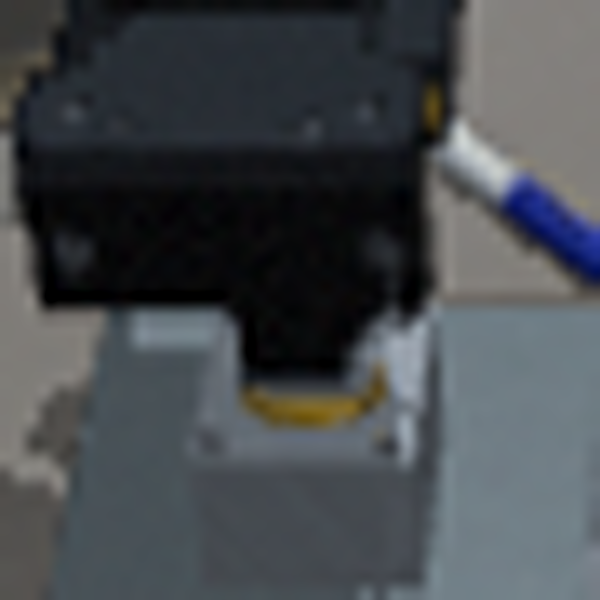

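The flange is seated on the brass plug, with the plug rim just visible below the fingers at about (270,156). Pushing from 10 N to 18 N moved it no further, so the key is home. I'll ease the push and start turning clockwise.

Call:
drive_tool(
  series=[
    [[-0.04,-0.02,0.06],0],
    [[0,0,0],-5],
    [[0,0,0],-6],
    [[0,0,0],-6],
    [[0,0,0],-6],
    [[0,0,0],-6],
    [[0,0,0],-6],
    [[0,0,0],-5],
    [[0,0,0],0],
    [[0,0,0],0],
  ],
)

```text
time: 19.35
ee_pos: [0.4646, 0.2432, 0.0946]
eef_rot: [0.507, 0.862, 0.001, 0.001]
ft_force: [2.1, 1.7, 6.6]
width: 0.0089
grip_force: 40.0
```

Call:
drive_tool(
  series=[
    [[0,0,0],-6],
    [[0,0,0],-7],
    [[0,0,0],-7],
    [[0,0,0],-7],
    [[0,0,0],-7],
    [[0,0,0],-7],
    [[0,0,0],-5],
    [[0,0,0],-4],
    [[0,0,0],0],
    [[0,0,0],0],
  ],
)

```text
time: 20.6
ee_pos: [0.4659, 0.2432, 0.0947]
eef_rot: [0.824, 0.567, 0.003, 0.0]
ft_force: [8.9, 2.0, 2.2]
width: 0.009
grip_force: 40.0
```

Run:
```python
from h import *
s=r.read_state(); q=s["eef_rot"]; print(s["time"],s["ee_pos"],np.degrees(2*np.arctan2(q[1],q[0])),s["ft_force"],s["torque"],s["joint_positions"].round(2))
```

```text
20.6 [0.46591341 0.24318983 0.09467055] 69.04584484680325 [8.88457907 2.0469024  2.2350727 ] [ 0.5090937  -2.21800216  0.09815792] [ 0.01  0.31 -0.66  1.86  0.22  1.05 -1.1 ]
```

Call:
drive_tool(
  series=[
    [[0.12,0.03,-0.06],0],
    [[0,0,0],-3],
    [[0,0,0],-3],
    [[0,0,0],-2],
    [[0,0,0],-2],
    [[0,0,0],0],
    [[0,0,0],0],
    [[0,0,0],0],
    [[0,0,0],0],
    [[0,0,0],0],
  ],
)

```text
time: 21.85
ee_pos: [0.4665, 0.2432, 0.0945]
eef_rot: [0.87, 0.493, 0.002, 0.0]
ft_force: [3.3, -0.8, 10.7]
width: 0.0088
grip_force: 40.0
```

Run:
```python
from h import *
s=r.read_state(); q=s["eef_rot"]; print(s["time"],s["ee_pos"],np.degrees(2*np.arctan2(q[1],q[0])),s["ft_force"],s["torque"],s["width"])
c=vision.camera("side");t=vision.camera("top")
f=lambda a:cv2.resize(a,(400,400),interpolation=cv2.INTER_CUBIC)
cv2.imwrite("pics/m6.png",np.hstack([f(c["color"][130:175,247:292]),f(t["color"][200:250,200:250])])[:,:,::-1])
```

```text
21.85 [0.46651042 0.24315904 0.09450076] 59.04702912878104 [ 3.25405297 -0.75860929 10.74697442] [-0.20247761 -0.82823789  0.17867666] 0.008822695672559874
```

View pics/m6.png

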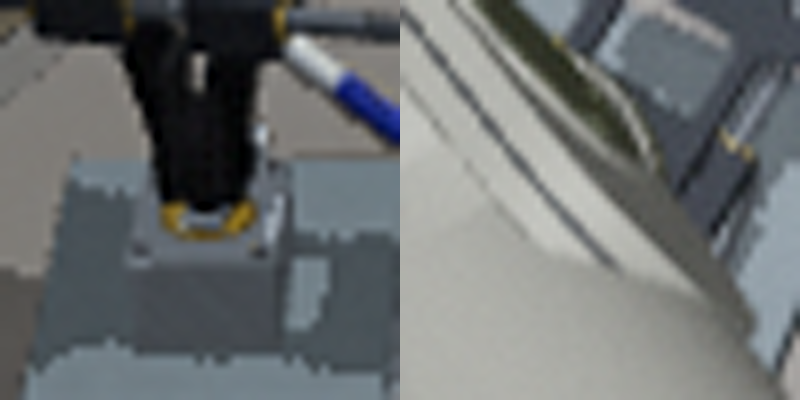

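The side view shows the flange on the plug, now end-on to the camera at about (270,155); the top view is blocked by the arm. I'll turn a little further to confirm the stop.

Call:
drive_tool(
  series=[
    [[0.04,-0.01,0],-2],
    [[0,0,0],-2],
    [[0,0,0],0],
    [[0,0,0],0],
    [[0,0,0],0],
    [[0,0,0],0],
    [[0,0,0],0],
    [[0,0,0],0],
    [[0,0,0],0],
    [[0,0,0],0],
  ],
)

```text
time: 23.2
ee_pos: [0.4667, 0.2431, 0.0945]
eef_rot: [0.887, 0.462, 0.002, 0.0]
ft_force: [2.1, -0.4, 11.8]
width: 0.0091
grip_force: 40.0
```

Run:
```python
from h import *
s=r.read_state(); q=s["eef_rot"]; print(s["time"],s["ee_pos"],np.degrees(2*np.arctan2(q[1],q[0])),s["ft_force"],s["torque"],s["width"])
```

```text
23.2 [0.4666779  0.24307888 0.09448334] 55.08129682486922 [ 2.12511973 -0.41177134 11.83806725] [-0.33145278 -0.55661257  0.45338532] 0.00908624698901859
```

```bash
python3 -c "
from bench import r
print(r.close_job())"
```

```text
the job is handed in; nothing more can be done
None
```

I put the round-headed key fully home in the lock, turned it clockwise to the stop and handed the job in at about 23 s, still gripping and holding it turned; the stop shows in the wrist torque, but the arm blocked a clear view of the bolt.

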